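# Couple the draw bar to the strap stretcher's ball and latch it

## Robot

A 6-joint arm with a two-finger parallel gripper is mounted at the origin on the work surface; the furniture and walls round the work are solid. World frame = base frame: x ahead of the robot, y to its left, z up, the work surface at z = 0. Lengths are in m, angles in rad, forces in N, time in s.
With the tool pointing down it reaches from about 0.375 to 0.9 m from the base axis. Payload 3.1 kg.
Tool frame: the origin (TCP) lies midway between the tips of the shut fingers; the grasp point (between the pads) lies 19 mm behind it (manip.grasp_offset is the distance from the TCP to the grasp point, in m); z points along the fingers, y is the line along which they close (so a half turn about z gives the same grasp; the last joint's range is limited). The gripper opens to 85 mm and grips with 20 to 120 N. Pads are 22 mm wide; open, the fingers measure 114 mm over their backs; the gripper's body (76 mm by 85 mm) begins 54 mm behind the grasp point. The pads swing forward as they close: fully open they stand 13 mm farther back than shut.
Start: joints at [-1.448, 0.527, 1.433, -0, 1.181, -0.178], TCP at [0.186, -0.597, 0.231] pointing down, gripper open.
Joint ranges: [-3.08, 3.08], [-0.75, 2.2], [0.22, 2.44], [-1.43, 4.57], [0, 2.65], [-2.85, 2.85]. Speed limits (rad/s): [2.79, 2.79, 3.14, 3.14, 3.14, 3.14].

## Interface

Orientations are given as a unit quaternion [x, y, z, w].
In Python, from station import sensors, cams, order, manip gives the robot as it stands.
- The arm moves only by the tool move_arm, never from a script. Its argument "targets" is a list of rows, each an object of numbers: "dx", "dy", "dz": the shift along the world's x, y, z normalised to -1 to 1, where 1 is 25 mm; "rx", "ry", "rz": the turn, a rotation vector about the world's x, y, z normalised to -1 to 1, where 1 is 30 degrees. A call has exactly 10 rows; each row shifts and turns the commanded pose from where the row before left it; what a row does not reach is not made up. A row lasts 1/8 s, in which the tool goes at most 62.5 mm and 10.7 degrees, less where a joint would pass 70% of its speed; a pose out of reach is approached as far as the arm can. A call with a number of a shift or a turn outside -1 to 1 is refused whole. A call with a gripper value outside its range is refused whole. "claw" is the opening in per cent of the stroke, from 0 (shut) to 100 (fully open), set as the call begins (left out, the last holds). The fingers move at their own pace and stop on an object; "newtons" is the grip in N (left out, the last holds). Time passes only in rows, so rows that do not move let the fingers close, or fill a call up. It gives the time, the measured TCP pose, the force, the opening and the grip force at its end, in the units of the state.
- sensors.sense(): the state, without advancing time (a new reading comes with each control period).
- cams.snapshot(name): name is "side" or "top"; returns the picture (400x640x3 uint8, red, green, blue); there is no depth.
- cams.camera_model(name): a dict with "fx", "fy", "cx", "cy" (pixels), "extrinsics" (4x4, takes a point from world to camera coordinates). Camera axes: x right, y down, z forward; pixel columns grow to the right and rows downward; lengths in m; the calibration is good to about 2 mm. A picture is of the moment at which its call begins. camera_model takes no time and is no camera call.
- order.sign_off(): hands the job in; it is judged then, once.
The state is a dict: "t": time; "q": joint angles; "qd": joint speeds; "tau": joint torques, N m; "tcp_pos": TCP position; "tool_rot": TCP orientation; "force": force on the tool from outside, world axes, zero at the start; "ft_torque": the same for the moment, N m; "finger_gap": opening from 0.0 (shut) to 1.0 (fully open); "gripper_force": force on a finger pad.
Only numpy, scipy, OpenCV 4.12 (cv2) and the standard library are available. Lean on these libraries where they do the work, as an engineer would, in place of code of your own. Each camera call takes 0.05 s, during which the arm holds its last target. There are 200 camera calls.

## Task

Couple the loose draw bar to the strap-stretching stand: lower its socket onto the ball stud, with the tail of the bar in the stand's saddle, until it is fully home on the ball and the bar lies level. Only then press the latch lever right down to lock it, and let go. Feel your way gently (never load the stand with more than 25 N) and leave the ring, the buckle and the bone folder where they lie.

Things in the scene. Friction and masses are not known exactly. Their poses are not given: they have to be found in the camera images.
- stand: fixed strap-stretching stand: grey base plate 172 x 62 x 12 mm with a steel ball stud and a dark saddle. Origin: centre of its underside, on the bench; x along the plate from saddle to stud, z up. The bar may bear on the stand with 25 N at most in all, its weight (3 to 5 N) and any push on bar or lever included.
- slot_mid (a point): mark over the middle of the stud's slot, (50, 0, 70) mm in the stand's frame, at the height of the ball's centre. The ball (20 mm across, its top 80 mm above the bench, on an 11 mm stem) is clamped anywhere up to 14 mm from this mark along the stand's x axis, either way, at y = 0: not measured, so feel or look for it. It does not slide.
- saddle_floor (a point): middle of the saddle's floor, (-50, 0, 65.7) mm in the stand's frame. The bar's tail lies here between two cheeks 24 mm apart in y, 12 mm long in x, flared at the top, ending 89 mm above the bench
- drawbar: loose dark steel bar with a round socket head, about 0.3 to 0.5 kg, lying level on the bench, mouth down. Origin: centre of the socket's mouth; z up, the bar runs towards -x to its tail end, with a foot, at x = -136 mm. Coupled: mouth 54 mm above the bench, bar level in the saddle, x axis pointing as the stand's. Centre of mass 45 mm behind the origin.
- socket_end (a point): closed end of the socket's bore, 26 mm above the mouth; it bears on the ball's top when home. Head: 41 mm across (46 at the mouth), 36 mm high; plain bore of 24 mm, 2 mm play round the ball. Lowered off-centre, the mouth's edge (radius 12 mm) or its flat rim stops on the ball, higher the farther off; the ball pushes it towards being centred unless it rests near its top.
- grip_spot (a point): where to grip the bar from above, across it: 62 mm behind the origin (8 mm more or less is fine), at mid-height. Bar 18 mm wide (y) and 20 mm high, its underside 12 mm above the mouth's plane. Here the fingers clear both the saddle and the raised lever.
- latch (a joint): angle of the steel latch lever on the head: 0 raised, leaning up over the bar; 0.60 rad right down on its stop, flat over the head. Starts at 0 to 0.08. Stiff (0.15 N m of friction, 4 to 7 N down on its pad), it stays where it is left; closing it slides a keeper under the ball.
- latch_pin (a point): lever's hinge pin, along y, at x = +17, z = 42 mm in the draw bar's frame
- latch_pad (a point): upper face of the thumb pad at the lever's free end (14 mm long, 22 wide, 7 thick), centre 41 mm from the pin: at about x = -15, z = 68 mm in the draw bar's frame when raised, x = -24, z = 45.5 mm when down (then 100 mm above the bench if coupled). Press it down from above.
- girth_ring: plain metal ring 45 mm across and 8 mm thick lying on the stand's base plate; origin at its underside's centre; not to be moved
- buckle: plain metal buckle 41 x 34 x 11 mm lying beside the draw bar's head on the robot's side; origin at its underside's centre; not to be moved
- bone_folder: flat pale bone folder 136 x 23 x 8 mm lying at the back edge of the bench behind the stand; origin at its underside's centre; not to be moved

How it is judged:
By the outcome, as a careful person would: the job done as asked, in the order asked, and still so for the second after the job is handed in, with the robot touching nothing.
It also fails if it takes over 53 s, if anything falls off the work surface, if the arm or the gripper's body presses on something with over 40 N, if the wrist force passes 120 N, or if a joint passes its speed limit or range.

## Working session

There is one attempt and no reset: what is moved stays moved. The work goes in short steps, Python scripts to look and compute and a tool call to move; the robot and the scene stay as the last step left them, time stands still between calls to the robot, and variables do not carry over. Pictures are saved under pics/ and viewed, at most 10 in all, crops included, and the job is handed in when it is done.

Besides the shell and the picture viewer there is one more tool, called after "Request:" as name([rows], argument=value, ...), one row to a line, values as JSON. move_arm: Moves the arm, as the interface text tells. Scaled input: -1 to 1 covers 25 mm each way for a shift and 30 degrees each way for a turn. Its arguments: {"type":"object","properties":{"targets":{"type":"array"},"claw":{"type":"number"},"newtons":{"type":"number"}},"required":["targets"]}

```bash
mkdir -p pics && python3 - <<'E'
from station import sensors, cams, manip
import cv2,numpy as np
np.set_printoptions(precision=4,suppress=True)
for n in("side","top"):
    cv2.imwrite(f"pics/{n}0.png",cams.snapshot(n)[:,:,::-1]); print(n,cams.camera_model(n))
print(sensors.sense())
E
```

```text
side {'fx': 424.0535153249261, 'fy': 424.0535153249261, 'cx': 317.43547041270176, 'cy': 196.5266836952336, 'extrinsics': array([[ 0.9861, -0.1652, -0.0151, -0.4796],
       [-0.11  , -0.5829, -0.8051,  0.2346],
       [ 0.1243,  0.7956, -0.593 ,  0.6902],
       [ 0.    ,  0.    ,  0.    ,  1.    ]])}
top {'fx': 478.1016390084073, 'fy': 478.1016390084073, 'cx': 315.0672533280682, 'cy': 206.74872772990432, 'extrinsics': array([[-0.0079, -0.9993, -0.0356,  0.1809],
       [-0.9939,  0.0118, -0.1096,  0.5432],
       [ 0.1099,  0.0346, -0.9933,  0.8709],
       [ 0.    ,  0.    ,  0.    ,  1.    ]])}
{'t': 0.1, 'q': array([-1.4475,  0.5284,  1.4338,  0.    ,  1.1814, -0.1785]), 'qd': array([ 0.0009, -0.0027, -0.0046,  0.0013,  0.0016,  0.0013]), 'tau': array([ -0.0002, -44.3303, -17.8587,  -0.0001,   0.0039,  -0.    ]), 'tcp_pos': array([ 0.1857, -0.5961,  0.2304]), 'tool_rot': array([ 0.9886,  0.1503,  0.    , -0.001 ]), 'force': array([-0.303 ,  0.4643,  0.7678]), 'ft_torque': array([-0.0108,  0.002 ,  0.0108]), 'gripper_force': 0.0, 'finger_gap': 1.0027264852575644}
```

View pics/side0.png

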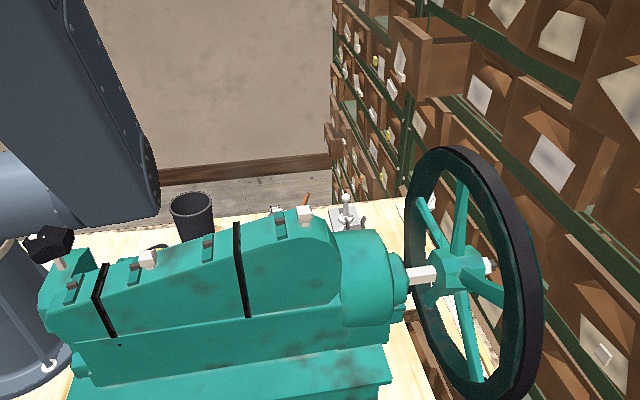

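View pics/top0.png

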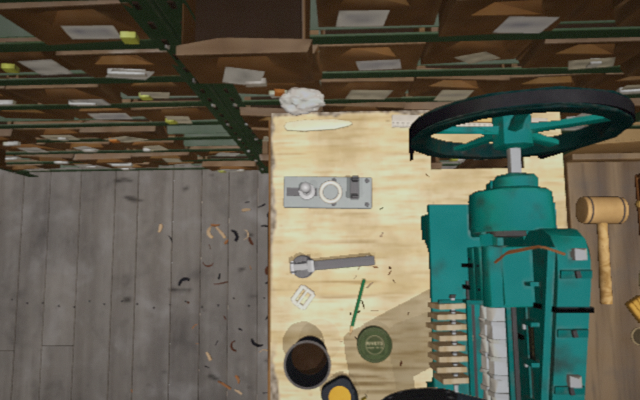

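The side view shows only the ball stud, near (346,198), because the machine hides the rest. In the top view the stand spans columns 285–372 and rows 177–208, with the stud near 306 and the saddle near 354. The bar's head is at (302,265) and its tail at (374,261). I'll zoom in.

```bash
python3 - <<'E'
import cv2,numpy as np
a=cv2.imread("pics/top0.png")[165:315,270:390]
b=cv2.imread("pics/side0.png")[180:250,320:380]
a=cv2.resize(a,None,fx=4,fy=4,interpolation=cv2.INTER_CUBIC)
b=cv2.resize(b,(300,350),interpolation=cv2.INTER_CUBIC)
c=np.zeros((600,780,3),np.uint8);c[:,:480]=a;c[:350,480:]=b
cv2.imwrite("pics/z0.png",c)
E
```

```text
(no output)
```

View pics/z0.png

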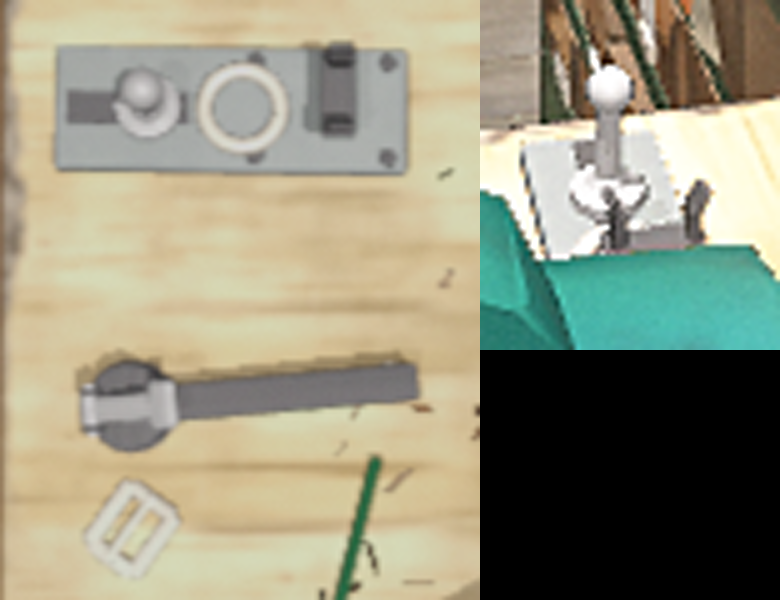

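Zoom (4x plus offset 270,165): plate corners are about (57,45), (405,47), (407,173) and (57,170). The ball is at (142,91). The bar's top runs from (180,400) to (417,380), with the head at (130,405). In the side view the ball is at about (346,197.4).

```bash
cat > h.py <<'E'
import cv2,numpy as np
from station import cams
np.set_printoptions(precision=4,suppress=True)
def ray(n,u,v):
    m=cams.camera_model(n);E=np.array(m["extrinsics"]);R,t=E[:3,:3],E[:3,3]
    d=R.T@np.array([(u-m["cx"])/m["fx"],(v-m["cy"])/m["fy"],1]);return -R.T@t,d/np.linalg.norm(d)
def onz(n,u,v,z):
    c,d=ray(n,u,v);return c+d*(z-c[2])/d[2]
def tri(r1,r2):
    A=[];b=[]
    P=[np.eye(3)-np.outer(d,d) for c,d in(r1,r2)]
    x=np.linalg.solve(P[0]+P[1],P[0]@r1[0]+P[1]@r2[0])
    return x,[np.linalg.norm(p@(x-r[0])) for p,r in zip(P,(r1,r2))]
def pix(n,p):
    m=cams.camera_model(n);E=np.array(m["extrinsics"]);q=E[:3,:3]@p+E[:3,3]
    return m["cx"]+m["fx"]*q[0]/q[2],m["cy"]+m["fy"]*q[1]/q[2]
E
python3 - <<'E'
from h import *
im=cv2.imread("pics/top0.png");hsv=cv2.cvtColor(im,cv2.COLOR_BGR2HSV)
m=((hsv[:,:,1]<60)).astype(np.uint8)*255
def blob(r0,r1,c0,c1,m):
    k=np.zeros_like(m);k[r0:r1,c0:c1]=m[r0:r1,c0:c1]
    c=max(cv2.findContours(k,0,2)[0],key=cv2.contourArea);return cv2.minAreaRect(c)
r=blob(168,216,275,385,m);print("plate",r)
cor=np.array([onz("top",*p,.012) for p in cv2.boxPoints(r)]);print(cor[:,:2])
S=cor.mean(0);print("centre",S, np.linalg.norm(cor-np.roll(cor,1,0),axis=1))
r2=blob(250,275,318,385,m);bp=cv2.boxPoints(r2);print("bar",r2);c2=np.array([onz("top",*p,.032) for p in bp]);print(c2[:,:2])
print("head",onz("top",270+130/4,165+405/4,.036))
print("ball",tri(ray("top",270+142/4,165+91/4),ray("side",346,197.4)),onz("top",270+142/4,165+91/4,.07))
g=cv2.cvtColor(im,6);print(g[180:196,298:314])
s=cv2.cvtColor(cv2.imread("pics/side0.png"),6);print(s[190:208,338:356])
E
```

```text
plate ((329.4999694824219, 191.49998474121094), (108.99998474121094, 46.99999237060547), -0.0)
[[0.5321 0.2541]
 [0.6246 0.2542]
 [0.6214 0.0417]
 [0.5298 0.0439]]
centre [0.577  0.1485 0.012 ] [0.2102 0.0924 0.2125 0.0917]
bar ((346.1416931152344, 265.8602294921875), (17.281494140625, 56.63108444213867), 84.05313110351562)
[[0.4445 0.1726]
 [0.4545 0.0674]
 [0.4228 0.0648]
 [0.4127 0.1695]]
head [0.4335 0.1997 0.036 ]
ball (array([0.5773, 0.1911, 0.0716]), [np.float64(0.0016616762542203407), np.float64(0.0016616762542201147)]) [0.5759 0.1914 0.07  ]
[[168 168 168 168 166 166 165 165 168 169 169 168 165 161 161 159]
 [168 169 167 166 165 164 159 153 160 167 168 167 162 160 159 159]
 [168 167 154 139 140 145 149 148 147 148 155 161 160 160 160 161]
 [167 155 130 123 138 152 160 163 159 151 146 144 149 160 161 161]
 [157 134 122 137 158 170 175 177 174 166 155 145 150 153 152 161]
 [153 123 129 153 171 181 188 190 186 179 166 150 156 171 167 163]
 [151 121 135 163 179 189 201 204 197 187 174 158 151 170 179 171]
 [134 116 138 165 180 192 204 211 205 193 177 161 150 168 180 172]
 [110 1
[... 1180 characters left out ...]
101 160 159 102  49  57]
 [ 63  73  79  71 185 209 223 230 229 222 198 163  78 160 161 161  48  54]
 [ 68  70  80  98 144 163 182 191 193 173 158 155 166 155 157 159 101  53]
 [ 72  75  83  96  93 138 143 160 156 147 136  68 124 161 152 149 151  29]
 [132  66  80  95  93  96 150 132 140 133  51  62  76 149  85 142 150 221]
 [ 90  97  53  84  81  93 159 164 164 155 161 241 249 252 245 248 252 253]
 [185 212 224 226 239 156 151 159 157 150 237 255 255 255 254 249 253 254]
 [217 220 229 238 250 166 149 164 158 151 237 255 254 255 254 252 252 254]
 [250 251 252 252 253 136 153 159 160 144 178 252 237 240 232 230 232 254]
 [239 252 245 251 250 145 152 159 162 148 200 228 220 223 218 220 219 238]]
```

```bash
python3 - <<'E'
from h import *
Z=lambda x,y:(270+x/4-.375,165+y/4-.375)
c=np.array([onz("top",*Z(*p),.012) for p in((57,45),(405,47),(407,173),(57,170))]);print(c[:,:2],c.mean(0),np.linalg.norm(c-np.roll(c,1,0),axis=1))
ex=(c[0]+c[3]-c[1]-c[2]);print("stand yaw deg",np.degrees(np.arctan2(ex[1],ex[0])))
ex/=np.linalg.norm(ex);S=c.mean(0)
print("slot_mid",S+.05*ex,"saddle",S-.05*ex)
for b in (tri(ray("top",304.7,187.),ray("side",345.6,197.7))[0],onz("top",304.7,187.,.07)):print("ball",b,"s",(b-S)@ex,"lat",np.cross(ex,b-S)[2])
# bar long edges & end at z=.032
e=np.array([onz("top",*Z(*p),.032) for p in((180,379),(415,361),(418,397),(180,420))]);print("edges",e[:,:2])
a=(e[0]+e[3])/2;t=(e[1]+e[2])/2;d=(a-t)/np.linalg.norm(a-t);print("yaw",np.degrees(np.arctan2(d[1],d[0])),"tail",t,"width",np.linalg.norm(e[0]-e[3]),"origin from tail",t+.136*d,"grip",t+.074*d)
print("saddle cheeks",[onz("top",*Z(*p),.089) for p in((339,56),(338,123))])
E
```

```text
[[0.6087 0.2368]
 [0.6053 0.0674]
 [0.5438 0.0677]
 [0.5473 0.2368]] [0.5763 0.1522 0.012 ] [0.0614 0.1694 0.0615 0.1691]
stand yaw deg 88.84199748436437
slot_mid [0.5773 0.2022 0.012 ] saddle [0.5753 0.1022 0.012 ]
ball [0.578  0.1928 0.0697] s 0.04065325793001534 lat -0.0008745931905904647
ball [0.5773 0.1929 0.07  ] s 0.040699602930041656 lat -0.0002139938493656903
edges [[0.4461 0.1772]
 [0.4535 0.0675]
 [0.4369 0.0665]
 [0.4271 0.1773]]
yaw 94.48145810170645 tail [0.4452 0.067  0.032 ] width 0.019012913535110983 origin from tail [0.4346 0.2026 0.032 ] grip [0.4394 0.1408 0.032 ]
saddle cheeks [array([0.5883, 0.1032, 0.089 ]), array([0.5582, 0.1042, 0.089 ])]
```

```bash
python3 - <<'E'
from h import *
print("shaft",tri(ray("top",516,162),ray("side",422,274)))
for n in("top","side"):print(n,ray(n,0,0)[0])
# wheel silhouette extremes in top and side
print("wheel topmost side px (462,150): points with y=-0.12,-0.2")
c,d=ray("side",462,150)
for y in(-.2,-.15,-.1,-.05):print(c+d*(y-c[1])/d[1])
for px in((305,207),(240,225),(100,260)):
  c,d=ray("side",*px)
  for y in(-.25,-.15,-.05):print(px,c+d*(y-c[1])/d[1])
im=cv2.imread("pics/top0.png")[80:400,400:640]
cv2.imwrite("pics/m.png",cv2.resize(im,None,fx=1.8,fy=1.8))
E
```

```text
shaft (array([ 0.5965, -0.1432,  0.1911]), [np.float64(0.0029623631518183265), np.float64(0.0029623631518185126)])
top [0.4456 0.1443 0.9311]
side [ 0.413  -0.4916  0.5909]
wheel topmost side px (462,150): points with y=-0.12,-0.2
[ 0.5846 -0.2     0.4058]
[ 0.614  -0.15    0.3741]
[ 0.6434 -0.1     0.3424]
[ 0.6728 -0.05    0.3106]
(305, 207) [ 0.4415 -0.25    0.4027]
(305, 207) [ 0.4533 -0.15    0.3247]
(305, 207) [ 0.465  -0.05    0.2468]
(240, 225) [ 0.3936 -0.25    0.393 ]
(240, 225) [ 0.3856 -0.15    0.3111]
(240, 225) [ 0.3775 -0.05    0.2292]
(100, 260) [ 0.2918 -0.25    0.3759]
(100, 260) [ 0.2417 -0.15    0.2869]
(100, 260) [ 0.1915 -0.05    0.1979]
```

View pics/m.png

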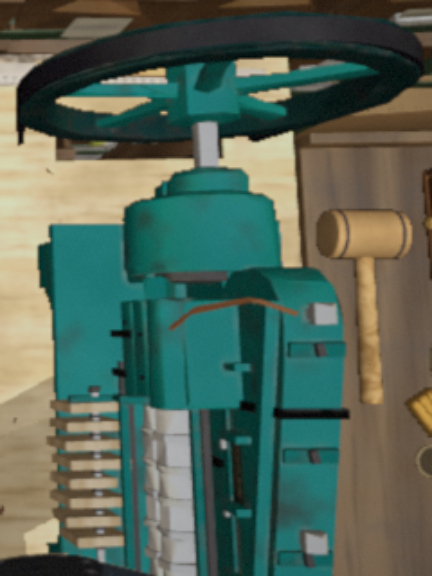

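The machine and wheel stand about 0.37–0.40 m high between the start pose and the work. I'll lift to about 0.5 m before crossing.

Request:
move_arm([
  {"dz": 1,"rz": 0.1},
  {"dz": 1,"rz": 0.1},
  {"dz": 1,"rz": 0.1},
  {"dz": 1,"rz": 0.1},
  {"dz": 1,"rz": 0.1},
  {"dz": 1,"rz": 0.1},
  {"dz": 1,"rz": 0.1},
  {"dz": 1,"rz": 0.1},
  {"dz": 1,"rz": 0.1},
  {"dz": 1,"rz": 0.1},
], claw=100, newtons=60)

```text
schema error: expected keys dx, dy, dz, rx, ry, rz
```

Request:
move_arm([
  {"dx": 1,"dy": 1,"dz": 0.3,"rz": 0.1},
  {"dx": 1,"dy": 1,"dz": 0.3,"rz": 0.1},
  {"dx": 1,"dy": 1,"dz": 0.3,"rz": 0.1},
  {"dx": 1,"dy": 1,"dz": 0.3,"rz": 0.1},
  {"dx": 1,"dy": 1,"dz": 0.3,"rz": 0.1},
  {"dx": 1,"dy": 1,"dz": 0.3,"rz": 0.1},
  {"dx": 1,"dy": 1,"dz": 0.2,"rz": 0.1},
  {"dx": 1,"dy": 1,"rz": 0.1},
  {"dx": 1,"dy": 1,"rz": 0.1},
  {"dx": 1,"dy": 1,"rz": 0.1},
])

```text
schema error: expected keys dx, dy, dz, rx, ry, rz
```

Request:
move_arm([
  {"dy": 1,"rz": 0.05},
  {"dy": 1,"rz": 0.05},
  {"dy": 1,"rz": 0.05},
  {"dy": 1,"rz": 0.05},
  {"dy": 1,"rz": 0.05},
  {"dy": 1,"rz": 0.05},
  {"dy": 1,"rz": 0.05},
  {"dy": 1,"rz": 0.05},
  {"dy": 1,"rz": 0.05},
  {"dy": 1,"rz": 0.05},
])

```text
schema error: expected keys dx, dy, dz, rx, ry, rz
```

All keys are needed in every row.

Request:
move_arm([
  {"dx": 0,"dy": 0,"dz": 1,"rx": 0,"ry": 0,"rz": 0.1},
  {"dx": 0,"dy": 0,"dz": 1,"rx": 0,"ry": 0,"rz": 0.1},
  {"dx": 0,"dy": 0,"dz": 1,"rx": 0,"ry": 0,"rz": 0.1},
  {"dx": 0,"dy": 0,"dz": 1,"rx": 0,"ry": 0,"rz": 0.1},
  {"dx": 0,"dy": 0,"dz": 1,"rx": 0,"ry": 0,"rz": 0.1},
  {"dx": 0,"dy": 0,"dz": 1,"rx": 0,"ry": 0,"rz": 0.1},
  {"dx": 0,"dy": 0,"dz": 1,"rx": 0,"ry": 0,"rz": 0.1},
  {"dx": 0,"dy": 0,"dz": 1,"rx": 0,"ry": 0,"rz": 0.1},
  {"dx": 0,"dy": 0,"dz": 1,"rx": 0,"ry": 0,"rz": 0.1},
  {"dx": 0,"dy": 0,"dz": 1,"rx": 0,"ry": 0,"rz": 0.1},
], claw=100, newtons=60)

```text
t: 1.35
tcp_pos: [0.1858, -0.5964, 0.4814]
tool_rot: [0.916, 0.402, 0.0, -0.001]
force: [-0.0, -0.5, -0.2]
finger_gap: 1.002
gripper_force: 0.0
```

Request:
move_arm([
  {"dx": 1,"dy": 1,"dz": 0.3,"rx": 0,"ry": 0,"rz": 0.1},
  {"dx": 1,"dy": 1,"dz": 0.3,"rx": 0,"ry": 0,"rz": 0.1},
  {"dx": 1,"dy": 1,"dz": 0.3,"rx": 0,"ry": 0,"rz": 0.1},
  {"dx": 1,"dy": 1,"dz": 0.3,"rx": 0,"ry": 0,"rz": 0.1},
  {"dx": 1,"dy": 1,"dz": 0.3,"rx": 0,"ry": 0,"rz": 0.1},
  {"dx": 1,"dy": 1,"dz": 0.3,"rx": 0,"ry": 0,"rz": 0.1},
  {"dx": 1,"dy": 1,"dz": 0.2,"rx": 0,"ry": 0,"rz": 0.1},
  {"dx": 1,"dy": 1,"dz": 0,"rx": 0,"ry": 0,"rz": 0.1},
  {"dx": 1,"dy": 1,"dz": 0,"rx": 0,"ry": 0,"rz": 0.1},
  {"dx": 1,"dy": 1,"dz": 0,"rx": 0,"ry": 0,"rz": 0.1},
])

```text
t: 2.6
tcp_pos: [0.4364, -0.3457, 0.5308]
tool_rot: [0.78, 0.625, -0.0, -0.001]
force: [-0.6, -0.8, -0.9]
finger_gap: 1.003
gripper_force: 0.0
```

Request:
move_arm([
  {"dx": 0,"dy": 1,"dz": 0,"rx": 0,"ry": 0,"rz": 0.05},
  {"dx": 0,"dy": 1,"dz": 0,"rx": 0,"ry": 0,"rz": 0.05},
  {"dx": 0,"dy": 1,"dz": 0,"rx": 0,"ry": 0,"rz": 0.05},
  {"dx": 0,"dy": 1,"dz": 0,"rx": 0,"ry": 0,"rz": 0.05},
  {"dx": 0,"dy": 1,"dz": 0,"rx": 0,"ry": 0,"rz": 0.05},
  {"dx": 0,"dy": 1,"dz": 0,"rx": 0,"ry": 0,"rz": 0.05},
  {"dx": 0,"dy": 1,"dz": 0,"rx": 0,"ry": 0,"rz": 0.05},
  {"dx": 0,"dy": 1,"dz": 0,"rx": 0,"ry": 0,"rz": 0.05},
  {"dx": 0,"dy": 1,"dz": 0,"rx": 0,"ry": 0,"rz": 0.05},
  {"dx": 0,"dy": 1,"dz": 0,"rx": 0,"ry": 0,"rz": 0.05},
])

```text
t: 3.85
tcp_pos: [0.4352, -0.0953, 0.5315]
tool_rot: [0.692, 0.722, 0.0, 0.0]
force: [0.1, -0.0, -0.2]
finger_gap: 1.001
gripper_force: 0.0
```

Request:
move_arm([
  {"dx": 0,"dy": 1,"dz": 0,"rx": 0,"ry": 0,"rz": 0.01},
  {"dx": 0,"dy": 1,"dz": 0,"rx": 0,"ry": 0,"rz": 0},
  {"dx": 0,"dy": 1,"dz": 0,"rx": 0,"ry": 0,"rz": 0},
  {"dx": 0,"dy": 1,"dz": 0,"rx": 0,"ry": 0,"rz": 0},
  {"dx": 0,"dy": 1,"dz": 0,"rx": 0,"ry": 0,"rz": 0},
  {"dx": 0,"dy": 1,"dz": 0,"rx": 0,"ry": 0,"rz": 0},
  {"dx": 0,"dy": 1,"dz": -1,"rx": 0,"ry": 0,"rz": 0},
  {"dx": 0,"dy": 1,"dz": -1,"rx": 0,"ry": 0,"rz": 0},
  {"dx": 0,"dy": 1,"dz": -1,"rx": 0,"ry": 0,"rz": 0},
  {"dx": 0,"dy": 0.5,"dz": -1,"rx": 0,"ry": 0,"rz": 0},
])

```text
t: 5.1
tcp_pos: [0.4349, 0.1422, 0.4308]
tool_rot: [0.69, 0.724, 0.0, 0.0]
force: [0.0, -0.5, -0.4]
finger_gap: 1.0
gripper_force: 0.0
```

Request:
move_arm([
  {"dx": 0.18,"dy": 0,"dz": -1,"rx": 0,"ry": 0,"rz": 0.06},
  {"dx": 0,"dy": 0,"dz": -1,"rx": 0,"ry": 0,"rz": 0},
  {"dx": 0,"dy": 0,"dz": -1,"rx": 0,"ry": 0,"rz": 0},
  {"dx": 0,"dy": 0,"dz": -1,"rx": 0,"ry": 0,"rz": 0},
  {"dx": 0,"dy": 0,"dz": -1,"rx": 0,"ry": 0,"rz": 0},
  {"dx": 0,"dy": 0,"dz": -1,"rx": 0,"ry": 0,"rz": 0},
  {"dx": 0,"dy": 0,"dz": -1,"rx": 0,"ry": 0,"rz": 0},
  {"dx": 0,"dy": 0,"dz": -1,"rx": 0,"ry": 0,"rz": 0},
  {"dx": 0,"dy": 0,"dz": -1,"rx": 0,"ry": 0,"rz": 0},
  {"dx": 0,"dy": 0,"dz": -1,"rx": 0,"ry": 0,"rz": 0},
])

```text
t: 6.35
tcp_pos: [0.4401, 0.1411, 0.1811]
tool_rot: [0.679, 0.734, 0.0, 0.0]
force: [0.6, -0.0, -0.2]
finger_gap: 0.998
gripper_force: 0.0
```

Request:
move_arm([
  {"dx": 0,"dy": 0,"dz": -1,"rx": 0,"ry": 0,"rz": 0},
  {"dx": 0,"dy": 0,"dz": -1,"rx": 0,"ry": 0,"rz": 0},
  {"dx": 0,"dy": 0,"dz": -1,"rx": 0,"ry": 0,"rz": 0},
  {"dx": 0,"dy": 0,"dz": -1,"rx": 0,"ry": 0,"rz": 0},
  {"dx": 0,"dy": 0,"dz": -1,"rx": 0,"ry": 0,"rz": 0},
  {"dx": 0,"dy": 0,"dz": -0.8,"rx": 0,"ry": 0,"rz": 0},
  {"dx": 0,"dy": 0,"dz": -0.6,"rx": 0,"ry": 0,"rz": 0},
  {"dx": 0,"dy": 0,"dz": -0.4,"rx": 0,"ry": 0,"rz": 0},
  {"dx": 0,"dy": 0,"dz": -0.2,"rx": 0,"ry": 0,"rz": 0},
  {"dx": 0,"dy": 0,"dz": 0,"rx": 0,"ry": 0,"rz": 0},
])

```text
t: 7.6
tcp_pos: [0.4404, 0.1408, 0.0063]
tool_rot: [0.679, 0.734, 0.0, 0.0]
force: [-0.0, -0.3, 0.5]
finger_gap: 1.001
gripper_force: 0.0
```

```bash
python3 - <<'E'
from h import *
im=cams.snapshot("top")[:,:,::-1]
cv2.imwrite("pics/g1.png",cv2.resize(im[170:320,265:395],None,fx=4,fy=4,interpolation=cv2.INTER_CUBIC))
E
```

```text
(no output)
```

View pics/g1.png

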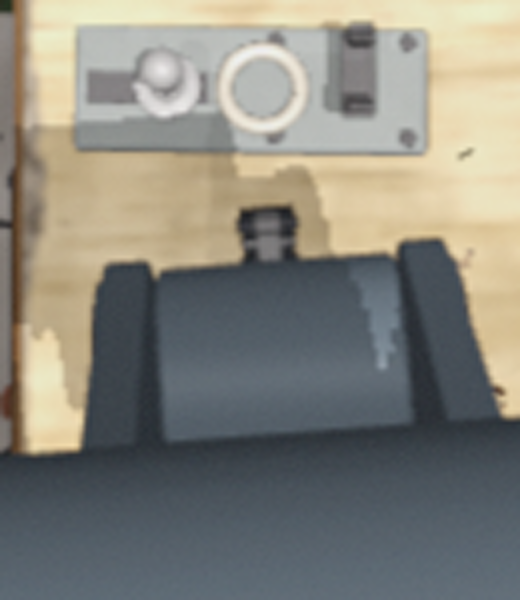

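The arm hides the bar here, and only a finger at about (267,235) shows beyond the wrist. There was no contact force, so I'll close, then lift.

Request:
move_arm([
  {"dx": 0,"dy": 0,"dz": 0,"rx": 0,"ry": 0,"rz": 0},
  {"dx": 0,"dy": 0,"dz": 0,"rx": 0,"ry": 0,"rz": 0},
  {"dx": 0,"dy": 0,"dz": 0,"rx": 0,"ry": 0,"rz": 0},
  {"dx": 0,"dy": 0,"dz": 0,"rx": 0,"ry": 0,"rz": 0},
  {"dx": 0,"dy": 0,"dz": 0,"rx": 0,"ry": 0,"rz": 0},
  {"dx": 0,"dy": 0,"dz": 0,"rx": 0,"ry": 0,"rz": 0},
  {"dx": 0,"dy": 0,"dz": 0,"rx": 0,"ry": 0,"rz": 0},
  {"dx": 0,"dy": 0,"dz": 0,"rx": 0,"ry": 0,"rz": 0},
  {"dx": 0,"dy": 0,"dz": 0,"rx": 0,"ry": 0,"rz": 0},
  {"dx": 0,"dy": 0,"dz": 0,"rx": 0,"ry": 0,"rz": 0},
], claw=0, newtons=90)

```text
t: 8.9
tcp_pos: [0.4394, 0.1407, 0.0067]
tool_rot: [0.679, 0.734, -0.001, -0.0]
force: [-1.1, 0.0, 5.1]
finger_gap: 0.192
gripper_force: 88.3
```

Request:
move_arm([
  {"dx": 0,"dy": 0,"dz": 0.3,"rx": 0,"ry": 0,"rz": 0},
  {"dx": 0,"dy": 0,"dz": 0.8,"rx": 0,"ry": 0,"rz": 0},
  {"dx": 0,"dy": 0,"dz": 1,"rx": 0,"ry": 0,"rz": 0},
  {"dx": 0,"dy": 0,"dz": 1,"rx": 0,"ry": 0,"rz": 0},
  {"dx": 0,"dy": 0,"dz": 1,"rx": 0,"ry": 0,"rz": 0},
  {"dx": 0.3,"dy": 0,"dz": 0.4,"rx": 0,"ry": 0,"rz": 0},
  {"dx": 0.7,"dy": 0,"dz": 0,"rx": 0,"ry": 0,"rz": -0.04},
  {"dx": 1,"dy": -0.1,"dz": 0,"rx": 0,"ry": 0,"rz": -0.05},
  {"dx": 1,"dy": -0.1,"dz": 0,"rx": 0,"ry": 0,"rz": -0.05},
  {"dx": 1,"dy": -0.1,"dz": 0,"rx": 0,"ry": 0,"rz": -0.05},
])

```text
t: 10.15
tcp_pos: [0.5402, 0.1331, 0.1185]
tool_rot: [0.715, 0.699, -0.001, -0.001]
force: [0.3, -0.9, -3.8]
finger_gap: 0.189
gripper_force: 88.3
```

Request:
move_arm([
  {"dx": 0.8,"dy": -0.05,"dz": 0,"rx": 0,"ry": 0,"rz": 0},
  {"dx": 0.4,"dy": 0,"dz": 0,"rx": 0,"ry": 0,"rz": 0},
  {"dx": 0.28,"dy": 0,"dz": 0,"rx": 0,"ry": 0,"rz": 0},
  {"dx": 0,"dy": 0,"dz": 0,"rx": 0,"ry": 0,"rz": 0},
  {"dx": 0,"dy": 0,"dz": 0,"rx": 0,"ry": 0,"rz": 0},
  {"dx": 0,"dy": 0,"dz": 0,"rx": 0,"ry": 0,"rz": 0},
  {"dx": 0,"dy": 0,"dz": 0,"rx": 0,"ry": 0,"rz": 0},
  {"dx": 0,"dy": 0,"dz": 0,"rx": 0,"ry": 0,"rz": 0},
  {"dx": 0,"dy": 0,"dz": 0,"rx": 0,"ry": 0,"rz": 0},
  {"dx": 0,"dy": 0,"dz": 0,"rx": 0,"ry": 0,"rz": 0},
])

```text
t: 11.4
tcp_pos: [0.5773, 0.132, 0.1188]
tool_rot: [0.715, 0.699, 0.0, -0.0]
force: [-0.6, -0.3, -4.3]
finger_gap: 0.191
gripper_force: 88.2
```

```bash
python3 - <<'E'
from h import *
from station import sensors
s=sensors.sense();p=s["tcp_pos"];print(p,s["tool_rot"],s["force"],s["ft_torque"])
a=cams.snapshot("top")[:,:,::-1];b=cams.snapshot("side")[:,:,::-1]
cv2.imwrite("pics/t2.png",a);cv2.imwrite("pics/s2.png",b)
c=np.zeros((600,800,3),np.uint8)
c[:400,:400]=cv2.resize(a[150:250,270:370],None,fx=4,fy=4,interpolation=2)
c[:600,400:]=cv2.resize(b[120:270,290:390],None,fx=4,fy=4,interpolation=2)
for q in([.5776,.1929,.1125],[.5776,.1929,.1485],[.5763,.1319,.1445],[.5776,.1929,.07]):print(q,pix("side",np.array(q)),pix("top",np.array(q)))
cv2.imwrite("pics/c2.png",c)
E
```

```text
[0.5773 0.132  0.1188] [ 0.7151  0.699   0.     -0.    ] [-0.5638 -0.2577 -4.2701] [-0.1057  0.0032 -0.0479]
[0.5776, 0.1929, 0.1125] (np.float64(345.6182114353714), np.float64(180.57512378120592)) (np.float64(303.28426703979915), np.float64(183.151110814147))
[0.5776, 0.1929, 0.1485] (np.float64(346.06737684060255), np.float64(165.30800562658067)) (np.float64(301.98040661111673), np.float64(179.7107504144538))
[0.5763, 0.1319, 0.1445] (np.float64(352.57485159677196), np.float64(184.5872446821364)) (np.float64(338.7476379139038), np.float64(180.37762722425543))
[0.5776, 0.1929, 0.07] (np.float64(345.11619123960094), np.float64(197.63877462246194)) (np.float64(304.68582645162684), np.float64(186.84925932160806))
```

View pics/c2.png

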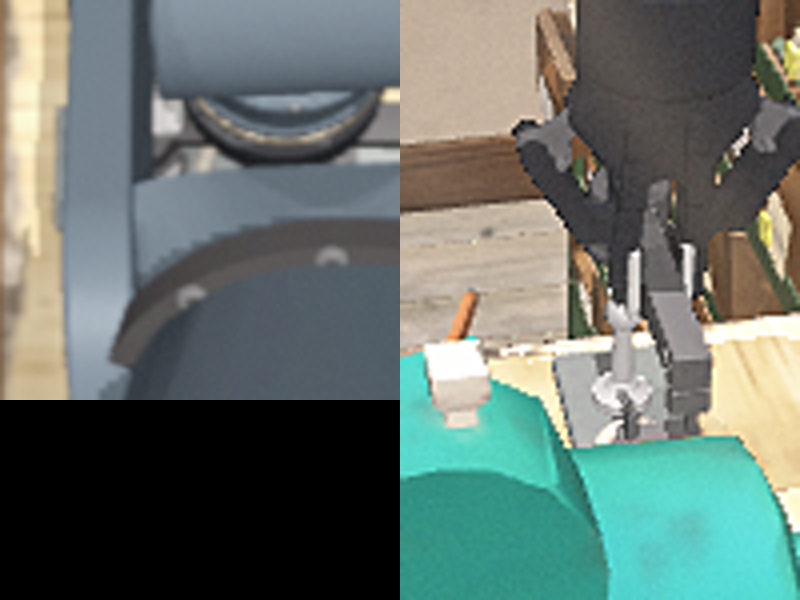

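In the side crop the bar is held level, with its tail end near zoom (687,345). The ball is visible at (621,312) under the fingers, and the head is hidden behind them. I'll zoom in to check the tail against prediction.

```bash
python3 - <<'E'
from h import *
b=cv2.imread("pics/s2.png")
cv2.imwrite("pics/c3.png",cv2.resize(b[160:235,325:390],None,fx=8,fy=8,interpolation=2))
d=np.array([np.cos(np.radians(88.7)),np.sin(np.radians(88.7)),0]);n=np.array([-d[1],d[0],0])
for k in(.061,.063):
  O=np.array([.5773,.132,.1121])+k*d
  for sx,z in((-.136,.032),(-.136,.012),(-.136,.0)):
    print(k,z,[tuple(np.round((np.array(pix("side",O+sx*d+w*n+[0,0,z]))-[325,160])*8+3.5)) for w in(.009,-.009)])
E
```

```text
0.061 0.032 [(np.float64(261.0), np.float64(404.0)), (np.float64(344.0), np.float64(395.0))]
0.061 0.012 [(np.float64(257.0), np.float64(476.0)), (np.float64(338.0), np.float64(468.0))]
0.061 0.0 [(np.float64(255.0), np.float64(519.0)), (np.float64(335.0), np.float64(510.0))]
0.063 0.032 [(np.float64(259.0), np.float64(398.0)), (np.float64(341.0), np.float64(389.0))]
0.063 0.012 [(np.float64(255.0), np.float64(471.0)), (np.float64(336.0), np.float64(462.0))]
0.063 0.0 [(np.float64(253.0), np.float64(513.0)), (np.float64(333.0), np.float64(505.0))]
```

View pics/c3.png

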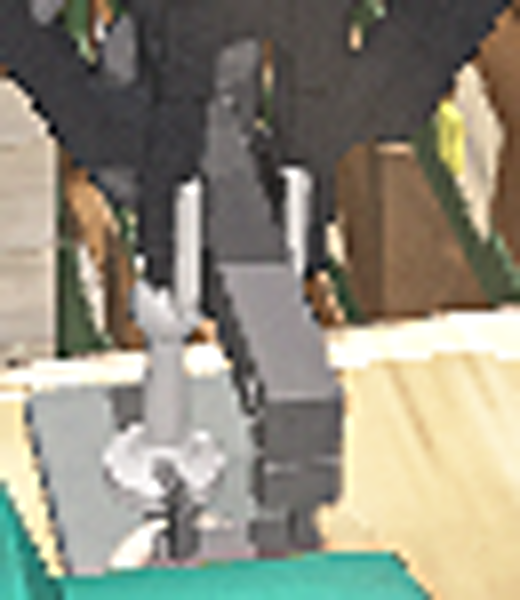

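The tail corners match the prediction with k = 61 mm, so the bar pose is well known. I'll shift 1 mm in −x and start the descent.

Request:
move_arm([
  {"dx": -0.05,"dy": 0,"dz": -0.3,"rx": 0,"ry": 0,"rz": 0},
  {"dx": 0,"dy": 0,"dz": -0.4,"rx": 0,"ry": 0,"rz": 0},
  {"dx": 0,"dy": 0,"dz": -0.3,"rx": 0,"ry": 0,"rz": 0},
  {"dx": 0,"dy": 0,"dz": -0.2,"rx": 0,"ry": 0,"rz": 0},
  {"dx": 0,"dy": 0,"dz": -0.05,"rx": 0,"ry": 0,"rz": 0},
  {"dx": 0,"dy": 0,"dz": -0.02,"rx": 0,"ry": 0,"rz": 0},
  {"dx": 0,"dy": 0,"dz": -0.02,"rx": 0,"ry": 0,"rz": 0},
  {"dx": 0,"dy": 0,"dz": -0.02,"rx": 0,"ry": 0,"rz": 0},
  {"dx": 0,"dy": 0,"dz": -0.02,"rx": 0,"ry": 0,"rz": 0},
  {"dx": 0,"dy": 0,"dz": -0.02,"rx": 0,"ry": 0,"rz": 0},
])

```text
t: 12.75
tcp_pos: [0.5761, 0.132, 0.0851]
tool_rot: [0.715, 0.699, 0.0, 0.0]
force: [0.6, -0.3, -4.7]
finger_gap: 0.198
gripper_force: 88.2
```

Request:
move_arm([
  {"dx": 0,"dy": 0,"dz": -0.015,"rx": 0,"ry": 0,"rz": 0},
  {"dx": 0,"dy": 0,"dz": -0.015,"rx": 0,"ry": 0,"rz": 0},
  {"dx": 0,"dy": 0,"dz": -0.015,"rx": 0,"ry": 0,"rz": 0},
  {"dx": 0,"dy": 0,"dz": -0.015,"rx": 0,"ry": 0,"rz": 0},
  {"dx": 0,"dy": 0,"dz": -0.015,"rx": 0,"ry": 0,"rz": 0},
  {"dx": 0,"dy": 0,"dz": 0,"rx": 0,"ry": 0,"rz": 0},
  {"dx": 0,"dy": 0,"dz": 0,"rx": 0,"ry": 0,"rz": 0},
  {"dx": 0,"dy": 0,"dz": 0,"rx": 0,"ry": 0,"rz": 0},
  {"dx": 0,"dy": 0,"dz": 0,"rx": 0,"ry": 0,"rz": 0},
  {"dx": 0,"dy": 0,"dz": 0,"rx": 0,"ry": 0,"rz": 0},
])

```text
t: 14.0
tcp_pos: [0.5761, 0.132, 0.0832]
tool_rot: [0.715, 0.699, 0.0, 0.0]
force: [0.3, -1.0, -4.0]
finger_gap: 0.19
gripper_force: 88.2
```

Request:
move_arm([
  {"dx": 0,"dy": 0,"dz": -0.02,"rx": 0,"ry": 0,"rz": 0},
  {"dx": 0,"dy": 0,"dz": -0.02,"rx": 0,"ry": 0,"rz": 0},
  {"dx": 0,"dy": 0,"dz": -0.02,"rx": 0,"ry": 0,"rz": 0},
  {"dx": 0,"dy": 0,"dz": -0.02,"rx": 0,"ry": 0,"rz": 0},
  {"dx": 0,"dy": 0,"dz": -0.02,"rx": 0,"ry": 0,"rz": 0},
  {"dx": 0,"dy": 0,"dz": -0.02,"rx": 0,"ry": 0,"rz": 0},
  {"dx": 0,"dy": 0,"dz": -0.02,"rx": 0,"ry": 0,"rz": 0},
  {"dx": 0,"dy": 0,"dz": -0.02,"rx": 0,"ry": 0,"rz": 0},
  {"dx": 0,"dy": 0,"dz": -0.02,"rx": 0,"ry": 0,"rz": 0},
  {"dx": 0,"dy": 0,"dz": 0,"rx": 0,"ry": 0,"rz": 0},
])

```text
t: 15.25
tcp_pos: [0.576, 0.132, 0.0786]
tool_rot: [0.715, 0.699, -0.0, -0.0]
force: [-0.8, -0.3, -4.0]
finger_gap: 0.193
gripper_force: 88.2
```

Request:
move_arm([
  {"dx": 0,"dy": 0,"dz": -0.03,"rx": 0,"ry": 0,"rz": 0},
  {"dx": 0,"dy": 0,"dz": -0.05,"rx": 0,"ry": 0,"rz": 0},
  {"dx": 0,"dy": 0,"dz": -0.07,"rx": 0,"ry": 0,"rz": 0},
  {"dx": 0,"dy": 0,"dz": -0.08,"rx": 0,"ry": 0,"rz": 0},
  {"dx": 0,"dy": 0,"dz": -0.08,"rx": 0,"ry": 0,"rz": 0},
  {"dx": 0,"dy": 0,"dz": -0.08,"rx": 0,"ry": 0,"rz": 0},
  {"dx": 0,"dy": 0,"dz": -0.07,"rx": 0,"ry": 0,"rz": 0},
  {"dx": 0,"dy": 0,"dz": -0.04,"rx": 0,"ry": 0,"rz": 0},
  {"dx": 0,"dy": 0,"dz": -0.02,"rx": 0,"ry": 0,"rz": 0},
  {"dx": 0,"dy": 0,"dz": 0,"rx": 0,"ry": 0,"rz": 0},
])

```text
t: 16.5
tcp_pos: [0.5761, 0.132, 0.0657]
tool_rot: [0.715, 0.699, -0.0, 0.0]
force: [-0.3, 0.1, -4.1]
finger_gap: 0.191
gripper_force: 88.2
```

Request:
move_arm([
  {"dx": 0,"dy": 0,"dz": -0.02,"rx": 0,"ry": 0,"rz": 0},
  {"dx": 0,"dy": 0,"dz": -0.02,"rx": 0,"ry": 0,"rz": 0},
  {"dx": 0,"dy": 0,"dz": -0.02,"rx": 0,"ry": 0,"rz": 0},
  {"dx": 0,"dy": 0,"dz": -0.02,"rx": 0,"ry": 0,"rz": 0},
  {"dx": 0,"dy": 0,"dz": -0.02,"rx": 0,"ry": 0,"rz": 0},
  {"dx": 0,"dy": 0,"dz": -0.02,"rx": 0,"ry": 0,"rz": 0},
  {"dx": 0,"dy": 0,"dz": -0.015,"rx": 0,"ry": 0,"rz": 0},
  {"dx": 0,"dy": 0,"dz": -0.01,"rx": 0,"ry": 0,"rz": 0},
  {"dx": 0,"dy": 0,"dz": 0,"rx": 0,"ry": 0,"rz": 0},
  {"dx": 0,"dy": 0,"dz": 0,"rx": 0,"ry": 0,"rz": 0},
])

```text
t: 17.75
tcp_pos: [0.5761, 0.132, 0.0621]
tool_rot: [0.715, 0.699, 0.0, 0.0]
force: [0.2, 0.6, -4.4]
finger_gap: 0.193
gripper_force: 88.2
```

Request:
move_arm([
  {"dx": 0,"dy": 0,"dz": -0.01,"rx": 0,"ry": 0,"rz": 0},
  {"dx": 0,"dy": 0,"dz": -0.01,"rx": 0,"ry": 0,"rz": 0},
  {"dx": 0,"dy": 0,"dz": -0.01,"rx": 0,"ry": 0,"rz": 0},
  {"dx": 0,"dy": 0,"dz": -0.01,"rx": 0,"ry": 0,"rz": 0},
  {"dx": 0,"dy": 0,"dz": -0.01,"rx": 0,"ry": 0,"rz": 0},
  {"dx": 0,"dy": 0,"dz": 0,"rx": 0,"ry": 0,"rz": 0},
  {"dx": 0,"dy": 0,"dz": 0,"rx": 0,"ry": 0,"rz": 0},
  {"dx": 0,"dy": 0,"dz": 0,"rx": 0,"ry": 0,"rz": 0},
  {"dx": 0,"dy": 0,"dz": 0,"rx": 0,"ry": 0,"rz": 0},
  {"dx": 0,"dy": 0,"dz": 0,"rx": 0,"ry": 0,"rz": 0},
])

```text
t: 19.0
tcp_pos: [0.576, 0.132, 0.0608]
tool_rot: [0.715, 0.699, -0.0, -0.0]
force: [-0.0, 0.2, -3.4]
finger_gap: 0.195
gripper_force: 88.2
```

Request:
move_arm([
  {"dx": 0,"dy": 0,"dz": -0.01,"rx": 0,"ry": 0,"rz": 0},
  {"dx": 0,"dy": 0,"dz": -0.01,"rx": 0,"ry": 0,"rz": 0},
  {"dx": 0,"dy": 0,"dz": 0,"rx": 0,"ry": 0,"rz": 0},
  {"dx": 0,"dy": 0,"dz": 0,"rx": 0,"ry": 0,"rz": 0},
  {"dx": 0,"dy": 0,"dz": 0,"rx": 0,"ry": 0,"rz": 0},
  {"dx": 0,"dy": 0,"dz": 0,"rx": 0,"ry": 0,"rz": 0},
  {"dx": 0,"dy": 0,"dz": 0,"rx": 0,"ry": 0,"rz": 0},
  {"dx": 0,"dy": 0,"dz": 0,"rx": 0,"ry": 0,"rz": 0},
  {"dx": 0,"dy": 0,"dz": 0,"rx": 0,"ry": 0,"rz": 0},
  {"dx": 0,"dy": 0,"dz": 0,"rx": 0,"ry": 0,"rz": 0},
])

```text
t: 20.25
tcp_pos: [0.5761, 0.132, 0.0605]
tool_rot: [0.715, 0.699, 0.0, 0.0]
force: [-1.5, 0.5, 0.1]
finger_gap: 0.195
gripper_force: 88.7
```

The force has gone from −4 N to about 0, so the bar's weight is resting at the expected height. Opening the gripper, then rising.

Request:
move_arm([
  {"dx": 0,"dy": 0,"dz": 0,"rx": 0,"ry": 0,"rz": 0},
  {"dx": 0,"dy": 0,"dz": 0,"rx": 0,"ry": 0,"rz": 0},
  {"dx": 0,"dy": 0,"dz": 0,"rx": 0,"ry": 0,"rz": 0},
  {"dx": 0,"dy": 0,"dz": 0,"rx": 0,"ry": 0,"rz": 0},
  {"dx": 0,"dy": 0,"dz": 0,"rx": 0,"ry": 0,"rz": 0},
  {"dx": 0,"dy": 0,"dz": 0,"rx": 0,"ry": 0,"rz": 0},
  {"dx": 0,"dy": 0,"dz": 0.4,"rx": 0,"ry": 0,"rz": 0},
  {"dx": 0,"dy": 0,"dz": 0.8,"rx": 0,"ry": 0,"rz": 0},
  {"dx": 0,"dy": 0,"dz": 1,"rx": 0,"ry": 0,"rz": 0},
  {"dx": 0,"dy": 0,"dz": 1,"rx": 0,"ry": 0,"rz": 0},
], claw=60)

```text
t: 21.5
tcp_pos: [0.5761, 0.132, 0.1417]
tool_rot: [0.715, 0.699, 0.0, 0.0]
force: [0.1, 0.1, -0.1]
finger_gap: 0.597
gripper_force: 0.0
```

Request:
move_arm([
  {"dx": 0,"dy": 0,"dz": 0.3,"rx": 0,"ry": 0,"rz": 0},
  {"dx": 0,"dy": 0,"dz": 0,"rx": 0,"ry": 0,"rz": 0},
  {"dx": 0,"dy": 0,"dz": 0,"rx": 0,"ry": 0,"rz": 0},
  {"dx": 0,"dy": 0,"dz": 0,"rx": 0,"ry": 0,"rz": 0},
  {"dx": 0,"dy": 0,"dz": 0,"rx": 0,"ry": 0,"rz": 0},
  {"dx": 0.03,"dy": 0.7,"dz": 0,"rx": 0,"ry": 0,"rz": 0},
  {"dx": 0,"dy": 0.74,"dz": 0,"rx": 0,"ry": 0,"rz": 0},
  {"dx": 0,"dy": 0,"dz": 0,"rx": 0,"ry": 0,"rz": 0},
  {"dx": 0,"dy": 0,"dz": 0,"rx": 0,"ry": 0,"rz": 0},
  {"dx": 0,"dy": 0,"dz": 0,"rx": 0,"ry": 0,"rz": 0},
], claw=0)

```text
t: 22.75
tcp_pos: [0.5768, 0.1678, 0.1478]
tool_rot: [0.715, 0.699, -0.0, 0.0]
force: [1.0, 0.3, 0.0]
finger_gap: 0.003
gripper_force: 0.0
```

```bash
python3 - <<'E'
from h import *
b=cams.snapshot("side")[:,:,::-1]
cv2.imwrite("pics/c4.png",cv2.resize(b[140:235,315:395],None,fx=6,fy=6,interpolation=2))
d=np.array([np.cos(np.radians(88.7)),np.sin(np.radians(88.7)),0]);n=np.array([-d[1],d[0],0])
O=np.array([.5761,.132,.054])+.061*d
for sx,z in((-.136,.032),(-.136,.012),(-.136,.0)):
    print(z,[tuple(np.round((np.array(pix("side",O+sx*d+w*n+[0,0,z]))-[315,140])*6+2.5)) for w in(.009,-.009)])
E
```

```text
0.032 [(np.float64(244.0), np.float64(577.0)), (np.float64(303.0), np.float64(571.0))]
0.012 [(np.float64(241.0), np.float64(627.0)), (np.float64(299.0), np.float64(620.0))]
0.0 [(np.float64(240.0), np.float64(656.0)), (np.float64(297.0), np.float64(649.0))]
```

View pics/c4.png

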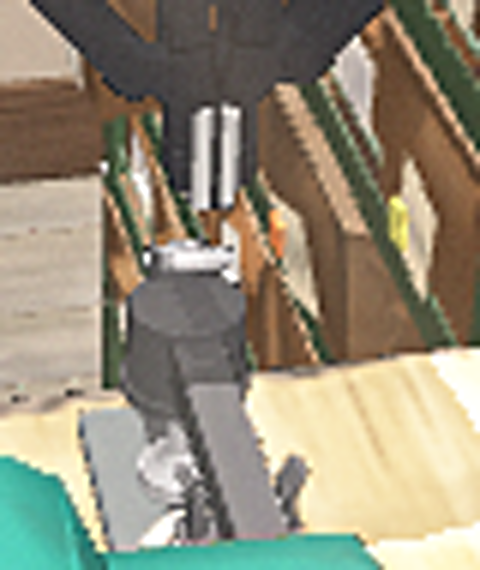

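The bar lies in the saddle between the cheeks, with the head on the stud. The lever is still raised at about (195,258), and the shut fingers are directly above it at (215,190). Now pressing.

Request:
move_arm([
  {"dx": 0,"dy": 0,"dz": -0.25,"rx": 0,"ry": 0,"rz": 0},
  {"dx": 0,"dy": 0,"dz": -0.25,"rx": 0,"ry": 0,"rz": 0},
  {"dx": 0,"dy": 0,"dz": -0.15,"rx": 0,"ry": 0,"rz": 0},
  {"dx": 0,"dy": 0,"dz": -0.07,"rx": 0,"ry": 0,"rz": 0},
  {"dx": 0,"dy": 0,"dz": -0.05,"rx": 0,"ry": 0,"rz": 0},
  {"dx": 0,"dy": 0,"dz": -0.05,"rx": 0,"ry": 0,"rz": 0},
  {"dx": 0,"dy": 0,"dz": -0.05,"rx": 0,"ry": 0,"rz": 0},
  {"dx": 0,"dy": 0,"dz": -0.05,"rx": 0,"ry": 0,"rz": 0},
  {"dx": 0,"dy": 0,"dz": -0.05,"rx": 0,"ry": 0,"rz": 0},
  {"dx": 0,"dy": 0,"dz": -0.04,"rx": 0,"ry": 0,"rz": 0},
])

```text
t: 24.05
tcp_pos: [0.5774, 0.1677, 0.1233]
tool_rot: [0.715, 0.699, 0.0, 0.001]
force: [-0.6, -3.0, 5.6]
finger_gap: 0.003
gripper_force: 2.6
```

Request:
move_arm([
  {"dx": 0,"dy": 0,"dz": -0.06,"rx": 0,"ry": 0,"rz": 0},
  {"dx": 0,"dy": 0,"dz": -0.06,"rx": 0,"ry": 0,"rz": 0},
  {"dx": 0,"dy": 0,"dz": -0.06,"rx": 0,"ry": 0,"rz": 0},
  {"dx": 0,"dy": 0,"dz": -0.06,"rx": 0,"ry": 0,"rz": 0},
  {"dx": 0,"dy": 0,"dz": -0.06,"rx": 0,"ry": 0,"rz": 0},
  {"dx": 0,"dy": 0,"dz": -0.06,"rx": 0,"ry": 0,"rz": 0},
  {"dx": 0,"dy": 0,"dz": -0.06,"rx": 0,"ry": 0,"rz": 0},
  {"dx": 0,"dy": 0,"dz": -0.06,"rx": 0,"ry": 0,"rz": 0},
  {"dx": 0,"dy": 0,"dz": -0.06,"rx": 0,"ry": 0,"rz": 0},
  {"dx": 0,"dy": 0,"dz": -0.06,"rx": 0,"ry": 0,"rz": 0},
])

```text
t: 25.3
tcp_pos: [0.577, 0.1679, 0.1075]
tool_rot: [0.715, 0.699, 0.0, 0.0]
force: [0.4, -3.2, 4.3]
finger_gap: -0.003
gripper_force: 2.0
```

Request:
move_arm([
  {"dx": 0,"dy": 0,"dz": -0.04,"rx": 0,"ry": 0,"rz": 0},
  {"dx": 0,"dy": 0,"dz": -0.04,"rx": 0,"ry": 0,"rz": 0},
  {"dx": 0,"dy": 0,"dz": -0.04,"rx": 0,"ry": 0,"rz": 0},
  {"dx": 0,"dy": 0,"dz": -0.04,"rx": 0,"ry": 0,"rz": 0},
  {"dx": 0,"dy": 0,"dz": -0.03,"rx": 0,"ry": 0,"rz": 0},
  {"dx": 0,"dy": 0,"dz": -0.02,"rx": 0,"ry": 0,"rz": 0},
  {"dx": 0,"dy": 0,"dz": -0.02,"rx": 0,"ry": 0,"rz": 0},
  {"dx": 0,"dy": 0,"dz": -0.02,"rx": 0,"ry": 0,"rz": 0},
  {"dx": 0,"dy": 0,"dz": 0,"rx": 0,"ry": 0,"rz": 0},
  {"dx": 0,"dy": 0,"dz": 0,"rx": 0,"ry": 0,"rz": 0},
])

```text
t: 26.55
tcp_pos: [0.5767, 0.1682, 0.1012]
tool_rot: [0.715, 0.699, 0.0, -0.0]
force: [1.0, -2.0, 2.9]
finger_gap: -0.002
gripper_force: 1.4
```

Now step down gently to the stop.

Request:
move_arm([
  {"dx": 0,"dy": 0,"dz": -0.01,"rx": 0,"ry": 0,"rz": 0},
  {"dx": 0,"dy": 0,"dz": -0.01,"rx": 0,"ry": 0,"rz": 0},
  {"dx": 0,"dy": 0,"dz": -0.01,"rx": 0,"ry": 0,"rz": 0},
  {"dx": 0,"dy": 0,"dz": -0.01,"rx": 0,"ry": 0,"rz": 0},
  {"dx": 0,"dy": 0,"dz": -0.01,"rx": 0,"ry": 0,"rz": 0},
  {"dx": 0,"dy": 0,"dz": -0.01,"rx": 0,"ry": 0,"rz": 0},
  {"dx": 0,"dy": 0,"dz": 0,"rx": 0,"ry": 0,"rz": 0},
  {"dx": 0,"dy": 0,"dz": 0,"rx": 0,"ry": 0,"rz": 0},
  {"dx": 0,"dy": 0,"dz": 0,"rx": 0,"ry": 0,"rz": 0},
  {"dx": 0,"dy": 0,"dz": 0,"rx": 0,"ry": 0,"rz": 0},
])

```text
t: 27.8
tcp_pos: [0.5768, 0.168, 0.0998]
tool_rot: [0.715, 0.699, -0.0, -0.0]
force: [0.8, -2.8, 2.9]
finger_gap: 0.001
gripper_force: 1.4
```

Request:
move_arm([
  {"dx": 0,"dy": 0,"dz": -0.01,"rx": 0,"ry": 0,"rz": 0},
  {"dx": 0,"dy": 0,"dz": -0.01,"rx": 0,"ry": 0,"rz": 0},
  {"dx": 0,"dy": 0,"dz": -0.01,"rx": 0,"ry": 0,"rz": 0},
  {"dx": 0,"dy": 0,"dz": 0,"rx": 0,"ry": 0,"rz": 0},
  {"dx": 0,"dy": 0,"dz": 0,"rx": 0,"ry": 0,"rz": 0},
  {"dx": 0,"dy": 0,"dz": 0,"rx": 0,"ry": 0,"rz": 0},
  {"dx": 0,"dy": 0,"dz": 0,"rx": 0,"ry": 0,"rz": 0},
  {"dx": 0,"dy": 0,"dz": 0,"rx": 0,"ry": 0,"rz": 0},
  {"dx": 0,"dy": 0,"dz": 0,"rx": 0,"ry": 0,"rz": 0},
  {"dx": 0,"dy": 0,"dz": 0,"rx": 0,"ry": 0,"rz": 0},
])

```text
t: 29.05
tcp_pos: [0.5769, 0.168, 0.0992]
tool_rot: [0.715, 0.699, 0.0, 0.0]
force: [0.3, -4.3, 4.5]
finger_gap: -0.002
gripper_force: 2.5
```

Request:
move_arm([
  {"dx": 0,"dy": 0,"dz": -0.01,"rx": 0,"ry": 0,"rz": 0},
  {"dx": 0,"dy": 0,"dz": -0.01,"rx": 0,"ry": 0,"rz": 0},
  {"dx": 0,"dy": 0,"dz": -0.01,"rx": 0,"ry": 0,"rz": 0},
  {"dx": 0,"dy": 0,"dz": 0,"rx": 0,"ry": 0,"rz": 0},
  {"dx": 0,"dy": 0,"dz": 0,"rx": 0,"ry": 0,"rz": 0},
  {"dx": 0,"dy": 0,"dz": 0,"rx": 0,"ry": 0,"rz": 0},
  {"dx": 0,"dy": 0,"dz": 0,"rx": 0,"ry": 0,"rz": 0},
  {"dx": 0,"dy": 0,"dz": 0,"rx": 0,"ry": 0,"rz": 0},
  {"dx": 0,"dy": 0,"dz": 0,"rx": 0,"ry": 0,"rz": 0},
  {"dx": 0,"dy": 0,"dz": 0,"rx": 0,"ry": 0,"rz": 0},
])

```text
t: 30.3
tcp_pos: [0.5769, 0.168, 0.099]
tool_rot: [0.715, 0.699, 0.0, 0.0]
force: [-1.1, -3.1, 9.1]
finger_gap: -0.0
gripper_force: 4.0
```

Request:
move_arm([
  {"dx": 0,"dy": 0,"dz": -0.01,"rx": 0,"ry": 0,"rz": 0},
  {"dx": 0,"dy": 0,"dz": -0.01,"rx": 0,"ry": 0,"rz": 0},
  {"dx": 0,"dy": 0,"dz": 0,"rx": 0,"ry": 0,"rz": 0},
  {"dx": 0,"dy": 0,"dz": 0,"rx": 0,"ry": 0,"rz": 0},
  {"dx": 0,"dy": 0,"dz": 0,"rx": 0,"ry": 0,"rz": 0},
  {"dx": 0,"dy": 0,"dz": 0,"rx": 0,"ry": 0,"rz": 0},
  {"dx": 0,"dy": 0,"dz": 0,"rx": 0,"ry": 0,"rz": 0},
  {"dx": 0,"dy": 0,"dz": 0,"rx": 0,"ry": 0,"rz": 0},
  {"dx": 0,"dy": 0,"dz": 0,"rx": 0,"ry": 0,"rz": 0},
  {"dx": 0,"dy": 0,"dz": 0,"rx": 0,"ry": 0,"rz": 0},
])

```text
t: 31.55
tcp_pos: [0.577, 0.168, 0.0988]
tool_rot: [0.715, 0.699, 0.0, 0.0]
force: [-0.8, -2.6, 10.4]
finger_gap: 0.0
gripper_force: 5.0
```

The lever is on its stop: force is up to 10 N with almost no further motion. Lifting clear, then one look.

Request:
move_arm([
  {"dx": 0,"dy": 0,"dz": 0.1,"rx": 0,"ry": 0,"rz": 0},
  {"dx": 0,"dy": 0,"dz": 0.5,"rx": 0,"ry": 0,"rz": 0},
  {"dx": 0,"dy": 0,"dz": 1,"rx": 0,"ry": 0,"rz": 0},
  {"dx": 0,"dy": 0,"dz": 1,"rx": 0,"ry": 0,"rz": 0},
  {"dx": 0,"dy": 0,"dz": 1,"rx": 0,"ry": 0,"rz": 0},
  {"dx": -1,"dy": 0,"dz": 1,"rx": 0,"ry": 0,"rz": 0},
  {"dx": -1,"dy": 0,"dz": 1,"rx": 0,"ry": 0,"rz": 0},
  {"dx": -1,"dy": 0,"dz": 0.5,"rx": 0,"ry": 0,"rz": 0},
  {"dx": -1,"dy": 0,"dz": 0,"rx": 0,"ry": 0,"rz": 0},
  {"dx": -1,"dy": 0,"dz": 0,"rx": 0,"ry": 0,"rz": 0},
])

```text
t: 32.8
tcp_pos: [0.4506, 0.1685, 0.2507]
tool_rot: [0.715, 0.699, 0.0, -0.0]
force: [0.0, 0.7, 0.1]
finger_gap: -0.0
gripper_force: 0.0
```

Request:
move_arm([
  {"dx": -1,"dy": 0,"dz": 0,"rx": 0,"ry": 0,"rz": 0},
  {"dx": -0.5,"dy": 0,"dz": 0,"rx": 0,"ry": 0,"rz": 0},
  {"dx": 0,"dy": 0,"dz": 0,"rx": 0,"ry": 0,"rz": 0},
  {"dx": 0,"dy": 0,"dz": 0,"rx": 0,"ry": 0,"rz": 0},
  {"dx": 0,"dy": 0,"dz": 0,"rx": 0,"ry": 0,"rz": 0},
  {"dx": 0,"dy": 0,"dz": 0,"rx": 0,"ry": 0,"rz": 0},
  {"dx": 0,"dy": 0,"dz": 0,"rx": 0,"ry": 0,"rz": 0},
  {"dx": 0,"dy": 0,"dz": 0,"rx": 0,"ry": 0,"rz": 0},
  {"dx": 0,"dy": 0,"dz": 0,"rx": 0,"ry": 0,"rz": 0},
  {"dx": 0,"dy": 0,"dz": 0,"rx": 0,"ry": 0,"rz": 0},
])

```text
t: 34.05
tcp_pos: [0.4143, 0.168, 0.2503]
tool_rot: [0.715, 0.699, 0.0, 0.0]
force: [-0.8, -0.1, -0.5]
finger_gap: -0.002
gripper_force: 0.0
```

```bash
python3 - <<'E'
from h import *
a=cams.snapshot("top")[:,:,::-1];b=cams.snapshot("side")[:,:,::-1]
c=np.zeros((480,800,3),np.uint8)
c[:480,:400]=cv2.resize(a[110:230,270:370],None,fx=4,fy=4,interpolation=2)
c[:480,400:]=cv2.resize(b[145:241,310:390],None,fx=5,fy=5,interpolation=2)
cv2.imwrite("pics/c5.png",c)
E
```

```text
(no output)
```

View pics/c5.png

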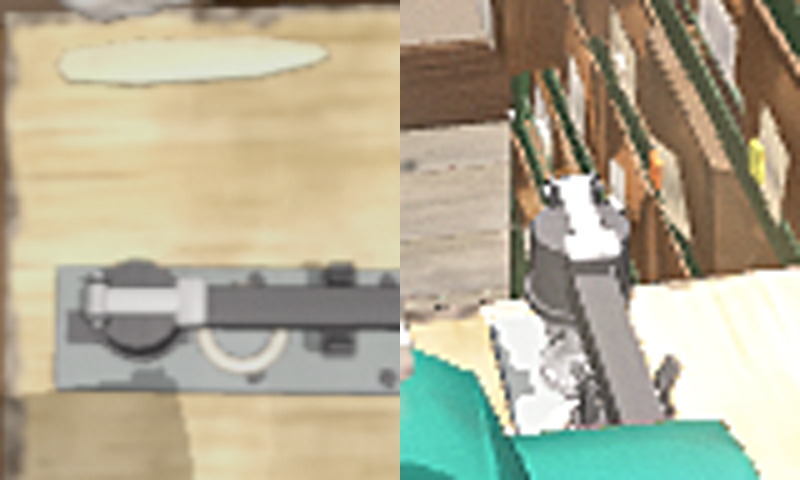

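The bar is coupled on the stud, straight through the saddle cheeks at (338,305). The lever lies flat over the head, from (95,300) to (190,300). The ring and folder are where they were, and the gripper is clear. Handing in.

```bash
python3 -c "
from station import order
print(order.sign_off())"
```

```text
the job is handed in; nothing more can be done
None
```

The draw bar is on the ball stud with its tail in the saddle, the latch lever is pressed down to its stop and released, and the job was handed in at about 34 s with the gripper clear; no judging result came back.

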